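# Free the ratchet pawl, lower the hold-down arm, lock it again

## Task

Clamp the mounted specimen under the ratchet hold-down: press the red tab of the rocking pawl all the way down so that the pawl swings free, then push the black-gripped arm down past its teeth until its rubber pad rests on the specimen, and last press the green tab down so that the pawl locks the arm there. Only press and push with the fingertips; the specimen stays in its nest, the things standing round about are left where they are, and at the end the hand is clear of everything.

Things in the scene. Friction and masses are not known exactly. Their poses are not given: they have to be found in the camera images.
- clamp: Ratchet hold-down clamp, fixed: grey base plate 180 x 120 x 10 mm. Origin under its middle at worktop level, z up; the arm points to its -x; yaw varies. In its frame (mm): arm hinge axis at x 50, y -20, z 62, along y; pawl pivot axis at x 50, y 16, z 113, along x, on a post with lugs to z 119; nest at x -50, y -20; two hinge cheeks 83 high at x 33 to 67 beside the arm's wheel.
- hold_arm (a joint): Hinge of the blue arm, rad. Start about 0: raised 0.6 rad above level; grows downward; 0.6 = level, on its stop, pad on the specimen. Stiff: it stays where left; 2 to 4 N on the grip moves it once the pawl is free. With the pawl in, a tooth blocks it (play 0.04, 0.09 under 25 N). Notches every 0.2 rad, the last at 0.6. Black round grip, 22 mm thick, 125 to 195 mm from the hinge.
- grip (a point): On the centre line of the arm's black grip (radius 11 mm), 160 mm from the hinge. 152 mm high when raised, 62 mm when level, moving on an arc about the hinge; a fingertip that goes straight down 140 to 155 mm horizontally from the hinge stays on the grip all the way.
- pad (a point): Middle of the underside of the arm's black rubber pad (24 mm across), 100 mm from the hinge along the arm and 34 mm below the arm's line.
- pawl (a joint): Rocking pawl, rad. 0 = locked: its tooth is in a notch of the arm's wheel, the bar level. 0.26 = free: red end fully down, 10 mm lower, green end 9 mm higher. The tooth is out of the notches from about 0.16. Friction keeps it where it is left; about 2.5 N on a tab moves it. It goes back to 0 only where a notch lies under the tooth.
- red_tab (a point): Top of the pawl's red release tab, 22 x 24 mm, 38 mm to the +y side (clamp frame) of the pawl pivot; 118 mm high when locked, about 108 mm when free.
- green_tab (a point): Top of the pawl's green lock tab, 22 x 24 mm, 36 mm to the -y side of the pawl pivot, right above the arm's wheel; 118 mm high when locked, about 127 mm when free.
- nest (a point): Middle of the floor of the round aluminium nest for the specimen, 12 mm above the worktop; inner radius 18 mm, rim 5 mm above the floor.
- sample: Mounted specimen to be clamped: black disc 30 mm across, 16 mm high, loose in the nest. Origin at the middle of its underside.
- spare: Bystander: loose orange-brown disc specimen, 30 mm across, 15 mm high, on the worktop beside the clamp. Origin under its middle.
- loupe: Bystander: loose black eye loupe, 39 mm across, 38 mm high, on the worktop beside the clamp. Origin under its middle.
- stick: Bystander: loose orange USB stick, 56 x 18 x 9 mm, on the worktop on the green-tab side of the clamp. Origin under its middle.
Mind the look-alikes: they are no part of the job. Several things have the shape of the sample; the one meant has the colours described above.

How it is judged (in metres and radians):
On the way, in this order (a step that is already met when the one before it is completed fails the run):
1. the pawl is pressed free while the arm is still up (value of joint pawl above 0.19 rad and value of joint hold_arm below 0.1 rad), for 0.1 s.
2. the arm is pushed down onto the specimen with the pawl free (value of joint hold_arm above 0.58 rad and value of joint pawl above 0.12 rad), for 0.1 s.
3. the pawl is pressed back into its notch (value of joint pawl below 0.06 rad and value of joint hold_arm above 0.58 rad), for 0.1 s.
At the end, for the whole second after the job is handed in: The arm is down (joint above 0.58 of 0.6 rad, so the pad is within 2 mm of full down), the pawl is locked (below 0.06 rad), the specimen lies at rest flat in its nest within 6 mm of the centre and the pad stands over it within 9 mm (all of step 3 and horizontal distance between sample and nest below 0.006 m and horizontal distance between sample and pad below 0.009 m and z of sample in the frame of clamp below 0.0145 m and angle between sample's own z axis and vertical below 0.1 rad and linear speed of sample below 0.02 m/s); the robot touches nothing.
It fails at once if the arm is forced down past the teeth while the pawl is still in (value of joint hold_arm between 0.13 and 0.5 rad and value of joint pawl below 0.1 rad).
It fails at once if the specimen is lifted or knocked out of its nest (z of sample in the frame of clamp above 0.02 m or distance of sample from where it was at the start of the episode above 0.015 m).
It fails at once if a bystander (orange-brown specimen, loupe, USB stick) is lifted or pushed more than 15 mm (distance of any of spare, loupe, stick from where it was at the start of the episode above 0.015 m).
It also fails if it takes over 45 s, if anything falls off the work surface, if the arm or the gripper's body presses on something with over 40 N, if the wrist force passes 120 N, or if a joint passes its speed limit or range.

## Robot

A 6-joint arm with a two-finger parallel gripper is mounted at the origin on a cart in front of the work surface, level with it; the furniture and walls round the work are solid. World frame = base frame: x ahead of the robot, y to its left, z up, the work surface at z = 0. Lengths are in mm, angles in degrees, forces in N, time in s.
With the tool pointing down it reaches from about 300 to 850 mm from the base axis. Payload 4.2 kg.
Tool frame: the origin (TCP) lies between the finger pads; the fingertips stand 22 mm ahead of it and the grasp point (between the pads) lies 3 mm ahead of it (env.finger_overhang is the distance from the TCP to the fingertips, in mm); z points along the fingers, y is the line along which they close (so a half turn about z gives the same grasp; the last joint's range is limited). The gripper opens to 91 mm and grips with 3 to 60 N. Pads are 32 mm wide; open, the fingers measure 118 mm over their backs; the gripper's body (76 mm by 178 mm) begins 60 mm behind the grasp point.
Start: joints at [71.219, 18.312, 89.639, -0, 72.044, -1.146], TCP at [174.205, 547.99, 235.976] pointing down, gripper open.
Joint ranges: [-177.97, 177.97], [-48.28, 115.42], [12.27, 149.76], [-77.06, 257.06], [2.81, 150.46], [-146.56, 146.56]. Speed limits (degrees/s): [147.25, 147.25, 180, 180, 180, 180].

## Interface

Orientations are given as [roll, pitch, yaw] about the fixed x, y, z axes, in that order (R = Rz(yaw) Ry(pitch) Rx(roll)).
In Python, from workcell import state, cams, ticket, look_for, outline_of, env gives the robot as it stands.
- The arm moves only by the tool servo_tool, never from a script. Its argument "steps" is a list of rows, each a list of 3 entries, a list of its own where there are three numbers: the closure in counts, from 0 (fully open) to 255 (shut), then the shift along the tool's x, y, z in mm, then the turn, a rotation vector about the tool's x, y, z in rad. A call has exactly 10 rows; each row shifts and turns the commanded pose from where the row before left it, along the tool's axes as they then stand; what a row does not reach is not made up. A row lasts 1/10 s, in which the tool goes at most 50 mm and 8.59 degrees, less where a joint would pass 70% of its speed; a pose out of reach is approached as far as the arm can. A call with a gripper value outside its range is refused whole. The fingers move at their own pace and stop on an object; "squeeze" is the grip in N (left out, the last holds). Time passes only in rows, so rows that do not move let the fingers close, or fill a call up. It gives the time, the measured TCP pose, the force, the opening and the grip force at its end, in the units of the state.
- state(): the state, without advancing time (a new reading comes with each control period).
- cams.grab_frame(name): name is "scene" or "top"; returns a dict with "color" (420x560x3 uint8, red, green, blue), "z_map" (420x560 float32, mm along the optical axis (not along the pixel's ray), 0 where there is no reading), "fovy" (degrees; the focal length in pixels is half the picture's height over the tangent of half this angle, whatever the lens; pixels are square), "cx", "cy" (the principal point, pixels), "k1" (the pictures are not rectified: a ray, as slopes to the right and down, at radius r is drawn at 1 + k1 r^2 times it, then the intrinsics apply), "eye" and "rotation" of the camera in the world. Camera axes: x right, y up, looking along -z (the intrinsics and any distortion apply to the point x, -y, -z); pixel columns grow to the right and rows downward; lengths in mm; the calibration is good to about 2 mm. A picture is of the moment at which its call begins.
- ticket.job_done(): hands the job in; it is judged then, once.
Trained networks look in a picture, given as the dict that the camera call returned (one of the last four; its "shot" number tells which), for a name from the list of things; names that differ only in an ending like _2 or _b are one class to them, and where a whole thing is asked for, a point or a joint stands for the part that bears it (a point fixed in the world has none). Each returns a list of dicts, best first, with "confidence" (0 to 1); they miss things now and then, are a little off and sometimes report something else, mostly with a low value. They report only what shows in the picture. A call takes as long as a camera call. They do not tell look-alikes from the thing itself.
- look_for(picture, thing): "at" ([column, row] in pixels, amid what is visible of it).
- outline_of(picture, thing): "pixels" (420x560 bool, what is visible of it) and "at" ([column, row] in pixels, amid what is visible of it).
The state is a dict: "time_s": time; "qpos": joint angles; "qvel": joint speeds; "effort": joint torques, N m; "ee_pos": TCP position; "ee_rot": TCP orientation; "force": force on the tool from outside, world axes, zero at the start; "torque": the same for the moment, N m; "gripper_width": finger opening in mm; "gripper_force": force on a finger pad.
Only numpy, scipy, OpenCV 4.12 (cv2) and the standard library are available. Lean on these libraries where they do the work, as an engineer would, in place of code of your own. Each camera call takes 0.05 s, during which the arm holds its last target. There are 200 camera calls.

## Working session

There is one attempt and no reset: what is moved stays moved. The work goes in short steps, Python scripts to look and compute and a tool call to move; the robot and the scene stay as the last step left them, time stands still between calls to the robot, and variables do not carry over. Pictures are saved under pics/ and viewed, at most 10 in all, crops included, and the job is handed in when it is done.

Besides the shell and the picture viewer there is one more tool, called after ">>>" as name(argument=value, ...) on one line, values as JSON. servo_tool: Moves the arm, as the interface text tells. Its arguments: {"type":"object","properties":{"steps":{"type":"array","items":{"type":"array"}},"squeeze":{"type":"number"}},"required":["steps"]}

```bash
mkdir -p pics
cat > h.py <<'E'
import numpy as np, cv2
from workcell import state, cams, ticket, look_for, outline_of, env
def K(p):
    H,W=p["z_map"].shape; f=H/2/np.tan(np.radians(p["fovy"])/2); return f
def world(p,uv,z=None):
    """pixels (n,2) -> world using depth map (z None)"""
    uv=np.atleast_2d(uv).astype(float); f=K(p)
    d=(uv-[p["cx"],p["cy"]])/f; s=d.copy()
    for _ in range(20): s=d/(1+p["k1"]*(s**2).sum(1,keepdims=True))
    if z is None: z=p["z_map"][uv[:,1].round().astype(int),uv[:,0].round().astype(int)]
    c=np.c_[s[:,0]*z,-s[:,1]*z,-z*np.ones(len(uv))]
    return c@np.array(p["rotation"]).T+np.array(p["eye"])
def proj(p,P):
    c=(np.atleast_2d(P)-np.array(p["eye"]))@np.array(p["rotation"])
    s=np.c_[c[:,0]/-c[:,2],-c[:,1]/-c[:,2]]
    return s*(1+p["k1"]*(s**2).sum(1,keepdims=True))*K(p)+[p["cx"],p["cy"]]
E
python3 - <<'E'
from h import *
for n in ("scene","top"):
    p=cams.grab_frame(n); cv2.imwrite(f"pics/{n}0.png",p["color"][...,::-1])
    print(n,p["fovy"],p["k1"],p["cx"],p["cy"],np.round(p["eye"]),np.round(p["rotation"],2).tolist())
    for t in ["clamp","hold_arm","grip","pad","pawl","red_tab","green_tab","nest","sample","spare","loupe","stick"]:
        for o in outline_of(p,t)[:2]:
            ys,xs=np.nonzero(o["pixels"]); w=world(p,np.c_[xs,ys]); w=w[p["z_map"][ys,xs]>0]
            print(t,round(o["confidence"],2),np.round(o["at"]),len(xs),np.round(np.median(w,0)) if len(w) else None)
s=state(); print(s["ee_pos"],s["ee_rot"],s["force"],env.finger_overhang,s["time_s"])
E
```

```text
scene 42.58004123951502 -0.00015302082621388997 270.9837141569641 205.74621942303028 [-90. -21. 653.] [51.82, -0.16, -63.31]Traceback (most recent call last):
  File "<stdin>", line 7, in <module>
  File "h.py", line 12, in world
    return c@np.array(p["rotation"]).T+np.array(p["eye"])
           ~~~~~~~~~~~~~~~~~~~~~~~~~~~^~~~~~~~~~~~~~~~~~~
ValueError: operands could not be broadcast together with shapes (6113,) (3,)
```

```bash
sed -i 's/np.array(p\["rotation"\])/R(p)/' h.py
cat >> h.py <<'E'
from scipy.spatial.transform import Rotation
def R(p): return Rotation.from_euler("xyz",p["rotation"],degrees=True).as_matrix()
E
python3 - <<'E'
from h import *
for n in ("scene","top"):
    p=cams.grab_frame(n); cv2.imwrite(f"pics/{n}0.png",p["color"][...,::-1])
    print(n,p["fovy"],p["k1"],p["cx"],p["cy"],np.round(p["eye"]),np.round(p["rotation"],2).tolist())
    for t in ["clamp","hold_arm","grip","pad","pawl","red_tab","green_tab","nest","sample","spare","loupe","stick"]:
        for o in outline_of(p,t)[:2]:
            ys,xs=np.nonzero(o["pixels"]); w=world(p,np.c_[xs,ys]); w=w[p["z_map"][ys,xs]>0]
            print(t,round(o["confidence"],2),np.round(o["at"]),len(xs),np.round(np.median(w,0)) if len(w) else None)
s=state(); print(s["ee_pos"],s["ee_rot"],s["force"],env.finger_overhang,s["time_s"])
E
```

```text
scene 42.58004123951502 -0.00015302082621388997 270.9837141569641 205.74621942303028 [-90. -21. 653.] [51.82, -0.16, -63.31]
clamp 0.8 [280. 224.] 6161 [574. 292.  12.]
hold_arm 0.6 [277. 194.] 1327 [546. 286. 104.]
grip 0.77 [274. 200.] 1313 [546. 286. 104.]
pad 0.68 [275. 198.] 1286 [540. 287. 105.]
pawl 0.65 [283. 169.] 323 [626. 318. 117.]
red_tab 0.77 [285. 165.] 354 [626. 310. 117.]
red_tab 0.39 [238. 202.] 354 [606. 402.  25.]
green_tab 0.64 [288. 170.] 307 [626. 304. 117.]
nest 0.92 [277. 224.] 6251 [574. 292.  12.]
sample 0.78 [266. 249.] 246 [516. 294.  27.]
sample 0.58 [218. 282.] 305 [415. 324.  15.]
spare 0.54 [222. 218.] 193 [555. 408.  15.]
loupe 0.91 [239. 203.] 371 [606. 402.  24.]
stick 0.67 [302. 278.] 298 [497. 218.   8.]
top 44.71464233436697 0.06061654076404704 275.70407686806976 207.25593731788234 [327. 286. 930.] [14.28, 0.15, -96.36]
clamp 0.63 [250. 198.] 6330 [573. 305.  11.]
clamp 0.18 [240. 156.] 548 [626. 312. 117.]
hold_arm 0.62 [259. 215.] 849 [514. 294. 147.]
hold_arm 0.48 [243. 154.] 570 [626. 312. 117.]
grip 0.7 [260. 218.] 930 [517. 293. 142.]
pad 0.86 [255. 216.] 883 [516. 293. 144.]
pawl 0.9 [245. 155.] 496 [626. 308. 117.]
red_tab 0.87 [239. 157.] 572 [626. 311. 117.]
nest 0.77 [251. 201.] 6245 [574. 306.  11.]
sample 0.81 [285. 279.] 246 [426. 264.  15.]
sample 0.64 [249. 292.] 235 [416. 327.  15.]
spare 0.55 [195. 220.] 243 [557. 410.  14.]
loupe 0.74 [196. 184.] 447 [614. 403.  35.]
stick 0.68 [306. 236.] 265 [498. 218.   8.]
[174.22880681 548.01550938 235.98038609] [1.79993177e+02 4.88560371e-04 1.62363446e+02] [ 0.30389408 -0.32751542  0.26667129] 22.0 1.4
```

View pics/scene0.png

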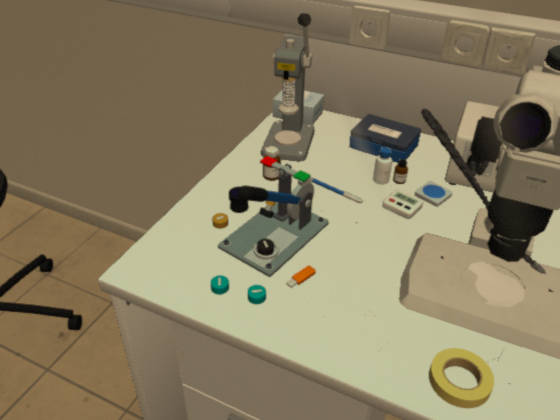

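View pics/top0.png

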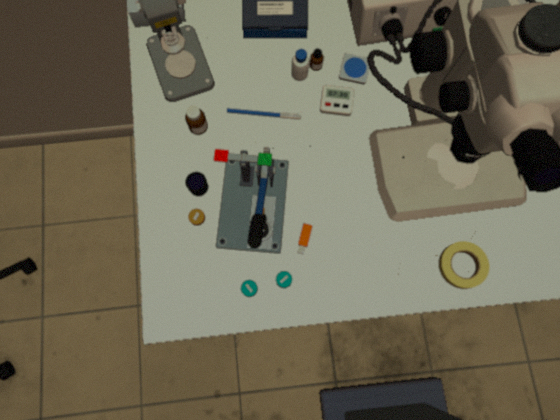

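The scene view shows the clamp with the red tab (269,161), green tab (302,176), black grip (245,195) and black sample in its nest (265,246). The stick is at (302,276), the orange-brown spare at (220,220), the loupe at (239,203) and the teal discs at (219,284) and (257,294). In the top view red is at (221,155), green at (265,159) and the grip at (257,230).

Look-alikes: the black grip could be taken for the loupe (top 197,184), and the sample for the teal discs (285,279), (249,292) or the spare (196,217). The red tab could be confused with the orange stick (305,237).

Next I'll measure the tabs by colour and check with a crop.

```bash
cat > m.py <<'E'
from h import *
def measure(tag,grip=True):
    for n in ("scene","top"):
        p=cams.grab_frame(n); hsv=cv2.cvtColor(p["color"],cv2.COLOR_RGB2HSV).astype(int)
        h,s,v=hsv[...,0],hsv[...,1],hsv[...,2]
        roi=np.zeros(h.shape,bool); c=proj(p,[[620,300,115]])[0].astype(int); roi[c[1]-60:c[1]+60,c[0]-60:c[0]+60]=1
        for nm,m in (("red",((h<5)|(h>174))&(s>200)&(v>110)),("green",(h>45)&(h<75)&(s>150)&(v>70))):
            ys,xs=np.nonzero(m&roi&(p["z_map"]>0)); w=world(p,np.c_[xs,ys])
            if len(w): 
                t=w[:,2]>np.median(w[:,2])-6; w=w[t]
                print(n,nm,len(w),"px",xs.mean().round(),ys.mean().round(),"mean",w.mean(0).round(1),"mid",((w.min(0)+w.max(0))/2).round(1),"ext",np.ptp(w,0).round(1))
            else: print(n,nm,"none")
        a=np.array(p["color"]); x,y=c
        cv2.imwrite(f"pics/{n}_{tag}.png",cv2.resize(a[y-50:y+90,x-70:x+70,::-1],None,fx=4,fy=4,interpolation=2)); 
        # all points in clamp region for arm, z 70..175
        ys,xs=np.nonzero(p["z_map"]>0); w=world(p,np.c_[xs,ys]); k=(abs(w[:,0]-560)<140)&(abs(w[:,1]-300)<90)
        w=w[k]; np.save(f"{n}_pts.npy",np.c_[w,xs[k],ys[k],v[ys,xs][k]])
E
python3 - <<'E'
from m import *
measure("c1")
for n in("scene","top"):
    w=np.load(f"{n}_pts.npy")
    b=w[(w[:,2]>5)&(w[:,2]<14)]; r=cv2.minAreaRect(b[:,:2].astype(np.float32)); print(n,"base",r,np.median(b[:,2]))
    g=w[(w[:,2]>85)&(w[:,0]<590)&(w[:,5]<60)]; print("armtop")
    for x in range(440,600,15):
        q=g[abs(g[:,0]-x)<7.5]
        if len(q)>3: print(x,len(q),q[:,1].mean().round(1),q[:,2].max().round(1),np.ptp(q[:,1]).round(1))
E
cd pics; python3 -c "
import cv2;cv2.imwrite('cc1.png',cv2.resize(cv2.hconcat([cv2.imread('scene_c1.png'),cv2.imread('top_c1.png')]),(800,400)))"
```

```text
scene red 91 px 268.0 161.0 mean [632.7 346.8 118. ] mid [633.7 347.6 116.8] ext [23.7 21.8  8.6]
scene green 94 px 301.0 176.0 mean [617.4 274.2 117.8] mid [618. 275. 117.] ext [21.2 23.   7. ]
top red 129 px 221.0 155.0 mean [633.3 347.6 117.5] mid [632.7 347.1 117.8] ext [20.8 21.3  6.8]
top green 147 px 264.0 159.0 mean [618.  275.2 117.3] mid [618.1 275.5 117. ] ext [23.8 22.7  8.9]
scene base ((537.5183715820312, 297.7276611328125), (241.6731414794922, 171.4720001220703), 4.707740783691406) 10.391189877840418
armtop
455 9 305.2 173.4 8.8
470 162 302.5 180.6 21.8
485 89 294.7 175.8 11.7
500 76 291.7 164.5 10.6
515 108 291.5 153.9 17.8
530 33 288.3 135.6 7.3
545 24 286.1 119.2 4.4
560 30 282.9 109.6 5.4
575 21 279.7 97.5 5.5
590 4 279.6 95.9 8.1
top base ((540.761474609375, 297.8104553222656), (245.7147979736328, 169.7538299560547), 5.244637489318848) 9.4741076706365
armtop
455 10 306.8 174.4 9.0
470 131 304.6 179.9 23.1
485 122 302.0 176.6 22.5
500 114 299.2 166.2 22.7
515 83 295.4 154.9 22.2
530 18 287.3 135.4 5.0
575 7 281.6 103.6 12.1
590 8 283.4 97.5 12.5
```

View pics/cc1.png

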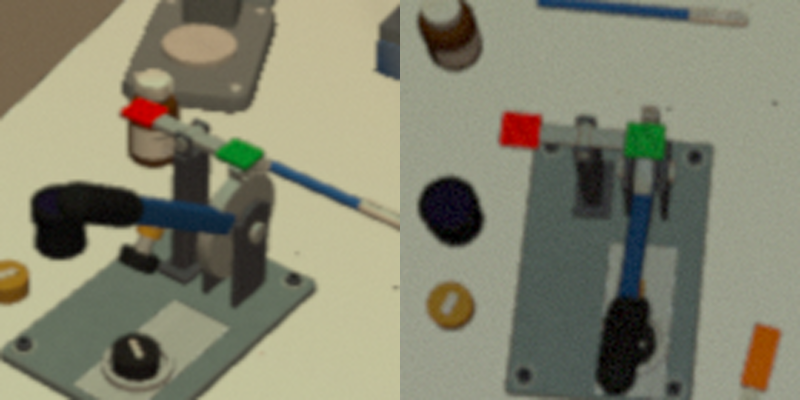

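The crop confirms the choice: red tab at about (520,130) and green tab at (645,140) in the top half, with the grip and loupe clearly apart. The clamp yaw comes out at about -11.9°, with the hinge at (618,275). A tool yaw of 168° lines the tool axes up with the clamp.

>>> servo_tool(steps=[[255,[0,0,0],[0,0,-0.1]],[255,[-38,-7,0],[0,0,0]],[255,[-38,-7,0],[0,0,0]],[255,[-38,-7,0],[0,0,0]],[255,[-38,-7,0],[0,0,0]],[255,[-38,-7,0],[0,0,0]],[255,[-38,-7,0],[0,0,0]],[255,[-38,-7,0],[0,0,0]],[255,[-38,-7,0],[0,0,0]],[255,[-38,-7,0],[0,0,0]]], squeeze=20)

```text
time_s: 2.5
ee_pos: [497.3, 415.0, 236.0]
ee_rot: [180.0, 0.0, 168.1]
force: [0.4, 1.1, 0.1]
gripper_width: 13.8
gripper_force: 0.0
```

>>> servo_tool(steps=[[255,[-37,-7.5,0],[0,0,0]],[255,[-37,-7.5,0],[0,0,0]],[255,[-37,-7.5,0],[0,0,0]],[255,[-36,-7.5,0],[0,0,0]],[255,[0,0,20],[0,0,0]],[255,[0,0,20],[0,0,0]],[255,[0,0,20],[0,0,0]],[255,[0,0,15],[0,0,0]],[255,[0,0,10],[0,0,0]],[255,[0,0,0],[0,0,0]]])

```text
time_s: 3.5
ee_pos: [632.8, 355.7, 149.2]
ee_rot: [-179.9, -0.1, 168.1]
force: [-0.5, -0.0, 0.4]
gripper_width: 0.6
gripper_force: 0.0
```

Run:
```python
from h import *
s=state(); print(s["ee_pos"],s["force"],s["gripper_width"])
p=cams.grab_frame("scene"); x,y=proj(p,[[634,350,118]])[0].astype(int)
cv2.imwrite("pics/r1.png",cv2.resize(p["color"][y-60:y+60,x-60:x+60,::-1],None,fx=4,fy=4))
```

```text
[632.80725926 355.74554878 149.15826653] [-0.4567408  -0.04586775  0.38813124] 0.5562178552506714
```

View pics/r1.png

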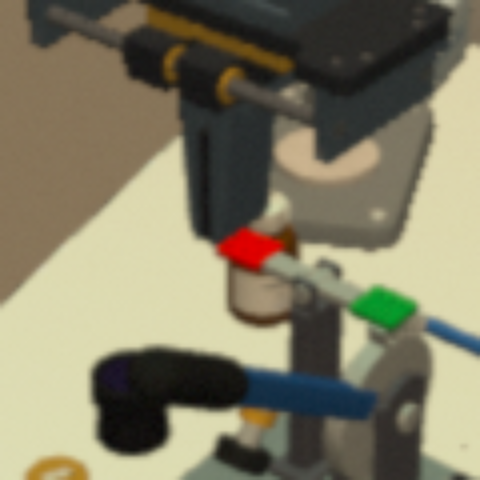

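The fingertips stand just above the red tab at (250,248) in the crop, slightly to its outer side, as planned. Pressing down.

>>> servo_tool(steps=[[255,[0,-2,4],[0,0,0]],[255,[0,0,4],[0,0,0]],[255,[0,0,2],[0,0,0]],[255,[0,0,1.5],[0,0,0]],[255,[0,0,1.5],[0,0,0]],[255,[0,0,1.5],[0,0,0]],[255,[0,0,1.5],[0,0,0]],[255,[0,0,1],[0,0,0]],[255,[0,0,1],[0,0,0]],[255,[0,0,0],[0,0,0]]])

```text
time_s: 4.55
ee_pos: [633.2, 354.3, 132.8]
ee_rot: [180.0, 0.0, 168.1]
force: [0.1, 1.7, 1.4]
gripper_width: 0.6
gripper_force: 0.9
```

>>> servo_tool(steps=[[255,[0,0,1],[0,0,0]],[255,[0,0,1],[0,0,0]],[255,[0,0,1],[0,0,0]],[255,[0,0,1],[0,0,0]],[255,[0,0,0],[0,0,0]],[255,[0,0,0],[0,0,0]],[255,[0,0,0],[0,0,0]],[255,[0,0,0],[0,0,0]],[255,[0,0,0],[0,0,0]],[255,[0,0,0],[0,0,0]]])

```text
time_s: 5.55
ee_pos: [633.2, 354.1, 130.1]
ee_rot: [180.0, 0.0, 168.1]
force: [-0.8, -0.6, 6.2]
gripper_width: 0.6
gripper_force: 3.0
```

```bash
python3 -c "
from m import *
measure('r2')"
```

```text
scene red 49 px 270.0 166.0 mean [631.1 342.2 109.5] mid [632.  343.1 109.4] ext [21.4 16.1  6.2]
scene green 75 px 301.0 171.0 mean [616.6 275.3 127.9] mid [618.3 276.3 127.4] ext [20.7 22.4  7.3]
top red none
top green none
```

Green has risen to 127.5 mm, so the pawl is free. Next I lift and go over to the grip.

>>> servo_tool(steps=[[255,[0,0,-10],[0,0,0]],[255,[0,0,-30],[0,0,0]],[255,[0,0,-30],[0,0,0]],[255,[0,0,-26],[0,0,0]],[255,[36,-20,0],[0,0,0]],[255,[36,-20,0],[0,0,0]],[255,[36,-20,0],[0,0,0]],[255,[35,-21,0],[0,0,0]],[255,[0,0,0],[0,0,0]],[255,[0,0,0],[0,0,0]]])

```text
time_s: 6.65
ee_pos: [476.2, 304.3, 225.6]
ee_rot: [180.0, 0.1, 168.1]
force: [0.3, -0.1, -0.7]
gripper_width: 0.3
gripper_force: 0.0
```

```bash
python3 - <<'E'
from m import *
measure("g1")
s=state(); print(s["ee_pos"],s["force"])
E
cd pics; python3 -c "
import cv2;cv2.imwrite('gg1.png',cv2.resize(cv2.hconcat([cv2.imread('scene_g1.png'),cv2.imread('top_g1.png')]),(800,400)))"
```

```text
scene red 75 px 268.0 165.0 mean [632.2 345.8 108.8] mid [634.1 346.1 108.7] ext [23.  21.4  8.1]
scene green 73 px 301.0 171.0 mean [616.4 275.4 128. ] mid [616.8 277.1 127.4] ext [19.6 22.9  8.3]
top red none
top green none
[477.65328385 304.84304187 225.30815995] [ 0.45097193 -0.29676571 -0.21477248]
```

View pics/gg1.png

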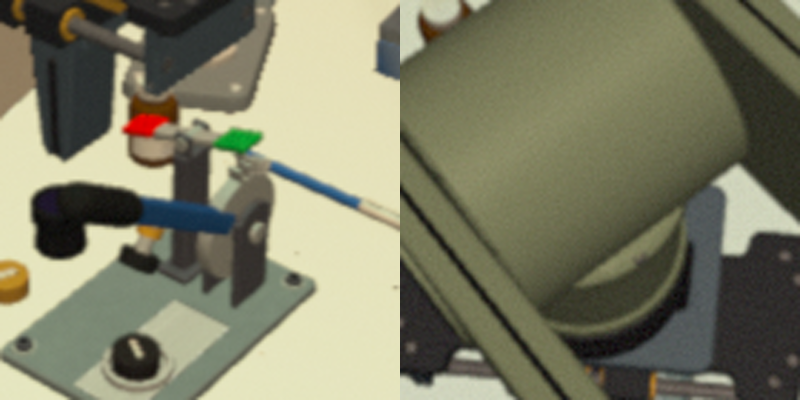

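The pawl stays free (red is low, green is up), and the closed fingers stand above the grip at (65,150) in the left crop. Pushing down.

>>> servo_tool(steps=[[255,[0,0,16],[0,0,0]],[255,[0,0,6],[0,0,0]],[255,[0,0,6],[0,0,0]],[255,[0,0,6],[0,0,0]],[255,[0,0,6],[0,0,0]],[255,[0,0,6],[0,0,0]],[255,[0,0,6],[0,0,0]],[255,[0,0,6],[0,0,0]],[255,[0,0,6],[0,0,0]],[255,[0,0,6],[0,0,0]]])

```text
time_s: 7.75
ee_pos: [476.9, 304.4, 154.5]
ee_rot: [180.0, 0.0, 168.1]
force: [-1.0, 0.0, 2.3]
gripper_width: 0.4
gripper_force: 1.3
```

>>> servo_tool(steps=[[255,[0,0,6],[0,0,0]],[255,[0,0,6],[0,0,0]],[255,[0,0,6],[0,0,0]],[255,[0,0,6],[0,0,0]],[255,[0,0,6],[0,0,0]],[255,[0,0,6],[0,0,0]],[255,[0,0,6],[0,0,0]],[255,[0,0,6],[0,0,0]],[255,[0,0,4],[0,0,0]],[255,[0,0,2],[0,0,0]]])

```text
time_s: 8.75
ee_pos: [476.2, 304.3, 100.4]
ee_rot: [-180.0, -0.0, 168.1]
force: [-1.4, -0.0, 2.1]
gripper_width: 0.2
gripper_force: 1.3
```

>>> servo_tool(steps=[[255,[0,0,1],[0,0,0]],[255,[0,0,1],[0,0,0]],[255,[0,0,1],[0,0,0]],[255,[0,0,1],[0,0,0]],[255,[0,0,1],[0,0,0]],[255,[0,0,1],[0,0,0]],[255,[0,0,0.5],[0,0,0]],[255,[0,0,0],[0,0,0]],[255,[0,0,0],[0,0,0]],[255,[0,0,0],[0,0,0]]])

```text
time_s: 9.75
ee_pos: [476.4, 304.4, 95.2]
ee_rot: [180.0, 0.0, 168.1]
force: [-3.3, -0.7, 8.0]
gripper_width: 0.5
gripper_force: 3.5
```

>>> servo_tool(steps=[[255,[0,0,1],[0,0,0]],[255,[0,0,1],[0,0,0]],[255,[0,0,0],[0,0,0]],[255,[0,0,0],[0,0,0]],[255,[0,0,0],[0,0,0]],[255,[0,0,0],[0,0,0]],[255,[0,0,0],[0,0,0]],[255,[0,0,0],[0,0,0]],[255,[0,0,0],[0,0,0]],[255,[0,0,0],[0,0,0]]])

```text
time_s: 10.75
ee_pos: [476.4, 304.4, 95.0]
ee_rot: [179.9, 0.0, 168.1]
force: [-6.6, -2.8, 19.1]
gripper_width: 0.2
gripper_force: 9.1
```

The arm is on its stop (19 N). Now lift and go over to the green tab.

>>> servo_tool(steps=[[255,[0,0,-10],[0,0,0]],[255,[0,0,-30],[0,0,0]],[255,[0,0,-30],[0,0,0]],[255,[0,0,-22],[0,0,0]],[255,[-36,-1,0],[0,0,0]],[255,[-36,-1,0],[0,0,0]],[255,[-36,-1,0],[0,0,0]],[255,[-36,-1,0],[0,0,0]],[255,[0,0,14],[0,0,0]],[255,[0,0,10],[0,0,0]]])

```text
time_s: 11.75
ee_pos: [616.7, 270.2, 158.7]
ee_rot: [-180.0, -0.1, 168.0]
force: [-0.2, 0.8, -0.4]
gripper_width: 0.2
gripper_force: 0.0
```

Run:
```python
from m import *
measure("k1")
s=state(); print(s["ee_pos"],s["force"])
w=np.load("scene_pts.npy"); d=w[:,:2]-[618,274.9]; a=d@[-.978,.206]; b=d@[.206,.978]
for r in (130,145,160,175,190):
    q=w[(abs(a-r)<7)&(abs(b)<14)&(w[:,2]>40)]; print(r,len(q),q[:,2].max().round(1) if len(q) else None)
```

```text
scene red 75 px 268.0 165.0 mean [632.2 345.8 108.8] mid [633.8 346.2 108.6] ext [23.4 21.1  7.8]
scene green 44 px 301.0 172.0 mean [614.7 273.3 128.1] mid [614.9 276.9 129.7] ext [25.8 23.5 13.1]
top red 94 px 222.0 158.0 mean [629.4 347.3 111.4] mid [615.4 343.9 165. ] ext [ 48.4  27.2 123.9]
top green none
[614.51204419 270.41269123 157.79455346] [-0.26166755  0.05279898  0.1446059 ]
130 66 75.1
145 96 74.8
160 102 75.6
175 103 75.9
190 103 74.3
```

View pics/scene_k1.png

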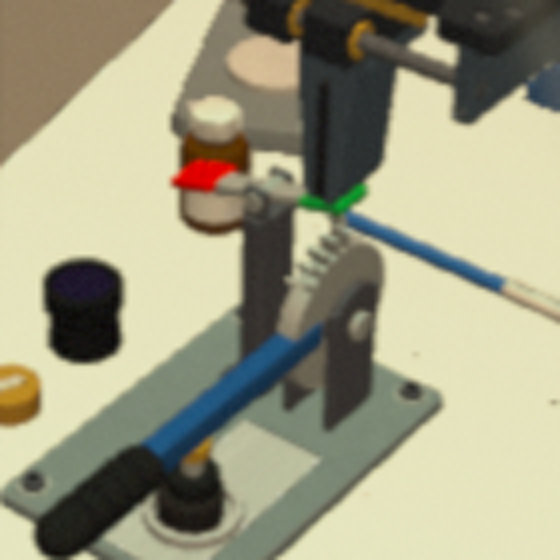

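The arm is level with its pad on the specimen. The fingertips hover over the green tab at (335,200). Pressing.

>>> servo_tool(steps=[[255,[-2,0,4],[0,0,0]],[255,[0,0,3],[0,0,0]],[255,[0,0,2],[0,0,0]],[255,[0,0,1.5],[0,0,0]],[255,[0,0,1.5],[0,0,0]],[255,[0,0,1.5],[0,0,0]],[255,[0,0,1.5],[0,0,0]],[255,[0,0,1.5],[0,0,0]],[255,[0,0,1],[0,0,0]],[255,[0,0,0],[0,0,0]]])

```text
time_s: 12.85
ee_pos: [618.6, 270.5, 142.7]
ee_rot: [180.0, 0.0, 168.1]
force: [-0.1, -0.2, -0.0]
gripper_width: 0.4
gripper_force: 0.3
```

>>> servo_tool(steps=[[255,[0,0,1],[0,0,0]],[255,[0,0,1],[0,0,0]],[255,[0,0,1],[0,0,0]],[255,[0,0,0.5],[0,0,0]],[255,[0,0,0.5],[0,0,0]],[255,[0,0,0.5],[0,0,0]],[255,[0,0,0],[0,0,0]],[255,[0,0,0],[0,0,0]],[255,[0,0,0],[0,0,0]],[255,[0,0,0],[0,0,0]]])

```text
time_s: 13.85
ee_pos: [618.6, 270.2, 140.2]
ee_rot: [180.0, 0.1, 168.1]
force: [-2.7, -3.2, 9.4]
gripper_width: -0.2
gripper_force: 4.5
```

>>> servo_tool(steps=[[255,[0,0,1],[0,0,0]],[255,[0,0,0.5],[0,0,0]],[255,[0,0,0],[0,0,0]],[255,[0,0,0],[0,0,0]],[255,[0,0,-10],[0,0,0]],[255,[0,0,-25],[0,0,0]],[255,[0,0,-25],[0,0,0]],[255,[0,0,-25],[0,0,0]],[255,[0,30,0],[0,0,0]],[255,[0,30,0],[0,0,0]]])

```text
time_s: 14.85
ee_pos: [631.5, 329.7, 223.4]
ee_rot: [179.9, 0.1, 168.0]
force: [0.5, 0.6, -0.6]
gripper_width: 0.5
gripper_force: 0.0
```

Run:
```python
from m import *
measure("e1")
s=state(); print(s["ee_pos"],s["force"])
w=np.load("scene_pts.npy"); d=w[:,:2]-[618,274.9]; a=d@[-.978,.206]; b=d@[.206,.978]
for r in (130,145,160,175,190):
    q=w[(abs(a-r)<7)&(abs(b)<14)&(w[:,2]>40)]; print(r,len(q),q[:,2].max().round(1) if len(q) else None)
```

```text
scene red 94 px 268.0 161.0 mean [632.9 346.6 118. ] mid [634.5 346.5 117.4] ext [26.  23.2  6.5]
scene green 94 px 301.0 176.0 mean [617.3 274.2 117.9] mid [617.1 274.7 116.8] ext [21.1 23.5  9.1]
top red 15 px 216.0 158.0 mean [588.8 346.4 227.3] mid [555.3 338.5 323.2] ext [159.3  38.6 416.3]
top green none
[630.95860261 332.74638376 221.18912432] [ 0.5075909  -0.86611905 -0.75841071]
130 61 74.5
145 96 74.8
160 101 74.8
175 106 74.8
190 99 75.2
```

View pics/scene_e1.png

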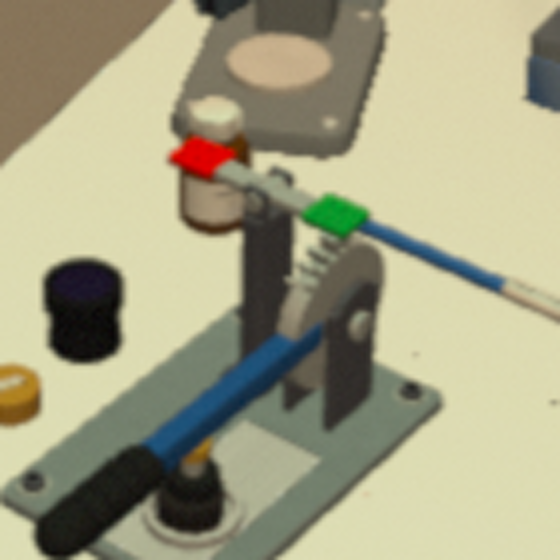

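The pawl is level again, with both tabs at 118 mm. The arm is down on the specimen and the hand is clear, so I'm handing in.

```bash
python3 -c "
from workcell import ticket
print(ticket.job_done())"
```

```text
the job is handed in; nothing more can be done
None
```

I clamped the specimen and handed the job in at about 15 s; the hand-in returned no verdict. In the last picture the arm is level with its pad on the specimen, the pawl is locked (both tabs at 118 mm), and the hand is clear above it all.

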